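Index the dish turntable and photograph the small dish

ROBOT

A 7-joint arm with a two-finger parallel gripper is mounted at the origin on the work surface; the furniture and walls round the work are solid. World frame = base frame: x ahead of the robot, y to its left, z up, the work surface at z = 0. Lengths are in m, angles in degrees, forces in N, time in s.
With the tool pointing down it reaches from about 0.425 to 0.875 m from the base axis. Payload 8.4 kg.
Tool frame: the origin (TCP) lies on the centre line of the jaws, within the pads' length; the fingertips stand 8 mm ahead of it and the grasp point (between the pads) lies 11 mm behind it (bot.tips_ahead is the z of the fingertips in the tool frame, in m); z points along the fingers, y is the line along which they close (so a half turn about z gives the same grasp; the last joint's range is limited). The gripper opens to 85 mm and grips with 20 to 120 N. Pads are 22 mm wide; open, the fingers measure 114 mm over their backs; the gripper's body (76 mm by 85 mm) begins 54 mm behind the grasp point. The pads swing forward as they close: fully open they stand 13 mm farther back than shut.
Start: joints at [69.947, 19.091, 2.286, 83.961, -0.768, 76.965, -3.352], TCP at [0.161, -0.63, 0.2] pointing down, gripper open.
Joint ranges: [-147.57, 147.57], [-21.85, 119.76], [-74.77, 79.35], [14.55, 137.4], [-85.83, 265.84], [4.83, 119.75], [-152.11, 152.11]. Speed limits (degrees/s): [127.2, 127.2, 159.86, 159.86, 180, 180, 180].

INTERFACE

Orientations are given as a 3x3 rotation matrix whose columns are the frame's x, y, z axes.
In Python, from cell import bot, cams, ticket, finder gives the robot as it stands.
- The arm moves only by the tool apply_moves, never from a script. Its argument "deltas" is one flat list of numbers, 4 for each row, row after row: the shift along the world's x, y, z in m, then the turn about the world's z in degrees. A call has 1 to 20 rows; each row is the pose to reach, as a shift and turn from the pose commanded when the call began; what a row does not reach only later rows make up. A row lasts 1/12 s, in which the tool goes at most 41.7 mm and 7.16 degrees, less where a joint would pass 70% of its speed; a pose out of reach is approached as far as the arm can. A call with a gripper value outside its range is refused whole. "fingers" is the finger opening in m, from 0 to 0.0854, set as the call begins (left out, the last holds). The fingers move at their own pace and stop on an object; "newtons" is the grip in N (left out, the last holds). Time passes only in rows, so rows that repeat a pose let the fingers close. It gives the time, the measured TCP pose, the force, the opening and the grip force at its end, in the units of the state.
- bot.read_state(): the state, without advancing time (a new reading comes with each control period).
- cams.capture(name): name is "scene" or "top" or "wrist"; returns (picture, depth): 400x640x3 uint8, red, green, blue; 400x640 float32, m along the optical axis (not along the pixel's ray), 0 where there is no reading.
- cams.camera_params(name): a dict with "fx", "fy", "cx", "cy" (pixels), "distortion" ([k1, k2, p1, p2, k3] as OpenCV has them; the pictures are not rectified), "xyz" and "orientation" of the camera in the world; the wrist camera has in their place "mount" (4x4, takes a point from camera to tool coordinates, whose origin is the TCP and whose axes are the flange's). Camera axes: x right, y up, looking along -z (the intrinsics and any distortion apply to the point x, -y, -z); pixel columns grow to the right and rows downward; lengths in m; the calibration is good to about 2 mm. A picture is of the moment at which its call begins: read the wrist's pose just before it. camera_params takes no time and is no camera call.
- ticket.sign_off(): hands the job in; it is judged then, once.
Trained networks look in the newest picture that a camera, given by its name, has taken for a name from the list of things; names that differ only in an ending like _2 or _b are one class to them, and where a whole thing is asked for, a point or a joint stands for the part that bears it (a point fixed in the world has none). Each returns a list of dicts, best first, with "score" (0 to 1); they miss things now and then, are a little off and sometimes report something else, mostly with a low value. They report only what shows in the picture. A call takes as long as a camera call.
- finder.silhouettes(thing, camera): "region" (400x640 bool, what is visible of it) and "box" ([left, top, right, bottom] in pixels, round what is visible of it).
The state is a dict: "t": time; "joints": joint angles; "dq": joint speeds; "effort": joint torques, N m; "tool_pos": TCP position; "ee_rot": TCP orientation; "ft_force": force on the tool from outside, world axes, zero at the start; "moment": the same for the moment, N m; "grip_width": opening from 0.0 (shut) to 1.0 (fully open); "finger_force": force on a finger pad.
Only numpy, scipy, OpenCV 4.12 (cv2) and the standard library are available. Lean on these libraries where they do the work, as an engineer would, in place of code of your own. Each camera call takes 0.05 s, during which the arm holds its last target. There are 200 camera calls.

TASK

Photograph the small culture dish: with a fingertip hold the turntable's plunger button pressed in, swing the table to the neighbouring hole that brings the small dish under the camera, and let the plunger spring back up into that hole. Then press the button of the shutter release fully down and let it go; do not press it before the small dish is locked under the camera. Nothing is to be gripped or lifted: do not touch the dishes, and leave the other things on the counter where they are.

Things in the scene. Friction and masses are not known exactly. Their poses are not given: they have to be found in the camera images.
- table_axis (a point): Point on the turntable's upright axis at the table's upper face, 51 mm above the counter; fixed to the stand (grey foot plate, about 270 x 200 mm, yaw varies). x axis: towards the camera spot; z up. The table is an aluminium half disc of 110 mm radius with three black dish nests 72 mm from the axis, 60 degrees apart; opposite them, on the robot's side, its arm carries the plunger.
- camera_spot (a point): Point on the table's face straight under the camera, 72 mm from the table axis, on the side away from the robot; fixed to the stand. A nest is centred here when the plunger sits in a hole. Above hang a white ring light (80 mm across, underside 152 mm above the counter) and a black camera up to 260 mm high, on a steel post 64 mm farther from the axis.
- plunger_button (a point): Centre of the pressing face of the plunger: a black dished button, 40 mm across with a rim 3 mm wide and 2 mm high round the face; the face is 61 mm above the counter when up. It travels straight down, and moves with the table on a circle of 90 mm radius about the table axis.
- plunger (a joint): How far the plunger is pressed in, m: 0 up (its thick collar locked in a hole), 0.010 down on a hard stop; spring 2.5 N up, 6 N down. The table turns only when it is pressed beyond 0.008. Let go between holes, it stays at about 0.008, its collar against the underside of the index plate, and clicks up when the table comes within about 4 mm of a hole.
- turntable (a joint): Angle of the table, rad, counter-clockwise from above: 0 at the start; locking holes at -1.047, 0, +1.047 (play 0.01), end stops at -1.12, +1.12. Turns lightly (about 0.5 N at the plunger), stays where left. Counter-clockwise takes the plunger to the right-hand hole (seen from the robot) and brings the right-hand nest under the camera; clockwise the reverse.
- hole_left (a point): Centre of the left-hand hole (seen from the robot) at the upper face of the aluminium index plate, 42 mm above the counter; fixed to the stand. The plate is an 8 mm thick arc, 68 to 112 mm from the axis, whose arc slot widens to three holes of 24 mm, 90 mm from the axis and 60 degrees apart. Turntable at -1.047.
- hole_middle (a point): The middle hole, nearest the robot, where the plunger sits at the start (turntable 0); the button covers it.
- hole_right (a point): The right-hand hole as seen from the robot (turntable at +1.047).
- small_dish_center (a point): Centre of the small lidded culture dish, 39 mm across and 11 mm high, half-way up. It is loose and starts in the left-hand or the right-hand nest; its nest is a shallow recess.
- large_dish_center (a point): Centre of a large culture dish, 60 mm across and 15 mm high, half-way up; loose, in the other side nest.
- middle_dish_center (a point): Centre of the second large culture dish, 60 mm across and 15 mm high, half-way up; loose, in the nest that starts under the camera.
- shutter_button (a point): Centre of the top of the shutter release's button: black, 26 mm across, its top 24 mm above the counter when up, on a grey box of 46 x 74 mm, 18 mm high, which is fixed to the counter to the right of the stand.
- shutter (a joint): How far the shutter button is pressed, m: 0 up, 0.004 fully down on a hard stop (about 4 N); it springs back.
- oil_bottle: Brown bottle with black cap, 58 mm across and 120 mm high, at the near left; origin at its foot. To be left standing.
- dropper_bottle: Small brown bottle with black cap, 33 mm across and 78 mm high, left of the stand; origin at its foot. To be left standing.
- objective_can: Black cylindrical case, 41 mm across and 66 mm high, left of the stand; origin at its foot. To be left standing.
- forceps: Steel forceps, 123 mm long, lying in front of the stand on the right; origin on the counter under its middle.
- marker: Marker pen, 133 mm long, lying at the far right; origin on the counter under its middle.

How it is judged (in metres and radians):
On the way, in this order (a step that is already met when the one before it is completed fails the run):
1. the plunger is pressed in far enough to free the table (value of joint plunger above 0.008 m), for 0.1 s.
2. the small dish is under the camera and the plunger has sprung up into the hole there (horizontal distance between small_dish_center and camera_spot below 0.006 m and value of joint plunger below 0.002 m), for 0.2 s.
3. the shutter button is pressed fully down (value of joint shutter above 0.003 m), for 0.04 s.
At the end, for the whole second after the job is handed in: The small dish is within 6 mm of the point under the camera, the plunger is up in the hole (pressed less than 2 mm) and the shutter button has come up again (less than 1 mm) (all of step 2 and value of joint shutter below 0.001 m); the robot touches nothing.
It fails at once if the shutter button is pressed while the small dish is not locked under the camera (value of joint shutter above 0.002 m and not (horizontal distance between small_dish_center and camera_spot below 0.008 m and value of joint plunger below 0.003 m)).
It fails at once if the robot touches a dish (contact force between any of the fingers, the arm and small_dish above 0.3 N or contact force between any of the fingers, the arm and large_dish above 0.3 N or contact force between any of the fingers, the arm and middle_dish above 0.3 N).
It fails at once if a dish is lifted or pushed out of its nest (z of small_dish_center in the frame of table_axis above 0.012 m or horizontal distance between any of small_dish_center, large_dish_center, middle_dish_center and table_axis above 0.079 m or horizontal distance between any of small_dish_center, large_dish_center, middle_dish_center and table_axis below 0.065 m or z of any of large_dish_center, middle_dish_center in the frame of table_axis above 0.016 m).
It fails at once if one of the other loose things is moved by more than 3 cm or knocked over (distance of any of oil_bottle, dropper_bottle, objective_can, forceps, marker from where it was at the start of the episode above 0.03 m or angle between any of oil_bottle, dropper_bottle, objective_can's own z axis and vertical above 0.4 rad).
It also fails if it takes over 45 s, if anything falls off the work surface, if the arm or the gripper's body presses on something with over 40 N, if the wrist force passes 120 N, or if a joint passes its speed limit or range.

## Working session

There is one attempt and no reset: what is moved stays moved. The work goes in short steps, Python scripts to look and compute and a tool call to move; the robot and the scene stay as the last step left them, time stands still between calls to the robot, and variables do not carry over. Pictures are saved under pics/ and viewed, at most 10 in all, crops included, and the job is handed in when it is done.

Besides the shell and the picture viewer there is one more tool, called after "Call:" as a command line: name --argument value ..., lists and objects as JSON in quotes. apply_moves: Moves the arm, as the interface text tells. Its arguments: {"type":"object","properties":{"deltas":{"type":"array","items":{"type":"number"}},"fingers":{"type":"number"},"newtons":{"type":"number"}},"required":["deltas"]}

```bash
mkdir -p pics; ls; cat > h.py <<'E'
import numpy as np,cv2
from cell import bot,cams,ticket,finder
def pose(name):
    p=cams.camera_params(name)
    if 'mount' in p:
        s=bot.read_state();T=np.eye(4);T[:3,:3]=s['ee_rot'];T[:3,3]=s['tool_pos'];return p,T@np.array(p['mount'])
    T=np.eye(4);T[:3,:3]=p['orientation'];T[:3,3]=p['xyz'];return p,T
def rays(p,T,uv):
    K=np.array([[p['fx'],0,p['cx']],[0,p['fy'],p['cy']],[0,0,1.]])
    n=cv2.undistortPoints(np.array(uv,float).reshape(-1,1,2),K,np.array(p['distortion'],float))[:,0]
    return np.c_[n[:,0],-n[:,1],-np.ones(len(n))]@T[:3,:3].T
def at_z(p,T,uv,z):
    d=rays(p,T,uv);return T[:3,3]+d*((z-T[2,3])/d[:,2])[:,None]
def at_depth(p,T,uv,dep):
    return T[:3,3]+rays(p,T,uv)*np.array(dep)[:,None]
E
cat > a.py <<'E'
from h import *
for c in ['scene','top']:
    p,T=pose(c);im,d=cams.capture(c);cv2.imwrite(f'pics/{c}1.png',im[:,:,::-1]);np.save(c+'d.npy',d)
    print(c,T[:3,3].round(3))
    for th in ['plunger_button','small_dish_center','large_dish_center','shutter_button','oil_bottle','forceps','objective_can']:
        for r in finder.silhouettes(th,c)[:2]:
            m=r['region']&(d>0);v,u=np.nonzero(m)
            if len(u)==0: continue
            P=at_depth(p,T,np.c_[u,v],d[v,u])
            print(th,round(r['score'],2),np.array(r['box']).tolist(),np.median(P,0).round(3),P.min(0).round(3),P.max(0).round(3))
E
python3 a.py
```

```text
pics
scene [ 0.487 -1.154  0.685]
plunger_button 0.66 [306.7, 184.1, 316.5, 192.6] [0.472 0.11  0.059] [0.457 0.091 0.042] [0.484 0.135 0.063]
plunger_button 0.58 [293.7, 286.8, 306.6, 295.2] [ 0.444 -0.331  0.022] [ 0.433 -0.342  0.016] [ 0.455 -0.315  0.025]
small_dish_center 0.68 [299.5, 121.1, 396.2, 223.0] [0.609 0.108 0.046] [ 0.435  0.006 -0.004] [0.761 0.467 0.264]
small_dish_center 0.51 [347.8, 197.2, 363.0, 199.2] [0.603 0.061 0.053] [0.586 0.045 0.049] [0.619 0.084 0.063]
large_dish_center 0.55 [341.7, 174.8, 359.8, 181.4] [0.589 0.189 0.056] [0.563 0.157 0.049] [0.614 0.23  0.069]
shutter_button 0.62 [294.7, 286.0, 302.7, 297.5] [ 0.446 -0.331  0.022] [ 0.435 -0.342  0.018] [ 0.455 -0.319  0.025]
oil_bottle 0.83 [251.9, 152.0, 268.3, 185.0] [0.301 0.258 0.057] [ 0.273  0.243 -0.001] [0.324 0.288 0.12 ]
forceps 0.57 [302.3, 120.3, 394.2, 222.7] [0.609 0.108 0.047] [ 0.439  0.006 -0.004] [0.761 0.467 0.264]
forceps 0.51 [293.7, 288.6, 306.9, 294.1] [ 0.444 -0.33   0.022] [ 0.435 -0.342  0.018] [ 0.455 -0.315  0.025]
objective_can 0.58 [308.9, 155.5, 317.9, 175.8] [0.47  0.3
[... 384 characters left out ...]
 0.047] [0.624 0.086 0.067]
large_dish_center 0.79 [261.9, 154.5, 282.2, 172.3] [0.592 0.195 0.057] [0.561 0.165 0.047] [0.62  0.223 0.077]
large_dish_center 0.39 [256.0, 107.9, 328.4, 214.9] [0.558 0.126 0.046] [ 0.436  0.017 -0.007] [0.783 0.236 0.27 ]
oil_bottle 0.6 [234.8, 249.9, 254.2, 263.8] [0.295 0.272 0.09 ] [ 0.274  0.256 -0.002] [0.319 0.307 0.128]
forceps 0.46 [362.0, 239.0, 364.5, 243.7] [ 0.334 -0.092  0.004] [ 0.334 -0.092  0.004] [ 0.334 -0.092  0.004]
objective_can 0.55 [418.8, 142.7, 444.7, 170.8] [ 0.61  -0.33   0.012] [ 0.569 -0.375  0.005] [ 0.658 -0.289  0.018]
objective_can 0.52 [216.7, 197.9, 229.7, 210.3] [0.468 0.346 0.064] [ 0.451  0.329 -0.   ] [0.492 0.37  0.076]
```

```bash
python3 -c "
import cv2
a=cv2.imread('pics/top1.png')[90:290,190:460];b=cv2.imread('pics/scene1.png')[110:310,230:500]
cv2.imwrite('pics/c1.png',cv2.vconcat([cv2.resize(a,(400,296),interpolation=2),cv2.resize(b,(400,296),interpolation=2)]))"
```

```text
(no output)
```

View pics/c1.png

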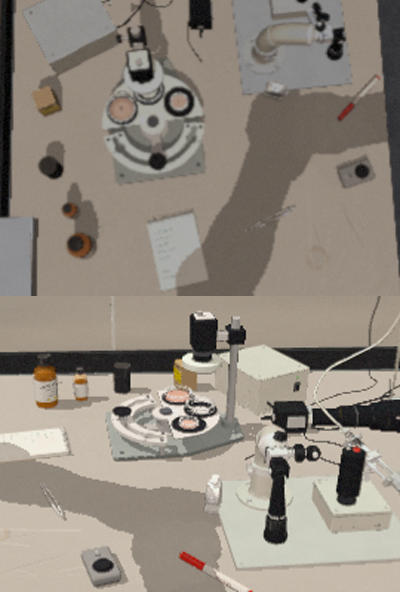

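```bash
python3 - <<'E'
from h import *
s=bot.read_state();print(s['tool_pos'],np.array(s['ee_rot']).round(3).tolist(),s['grip_width'],bot.tips_ahead)
p=cams.camera_params('wrist');print({k:np.array(v).round(3).tolist() for k,v in p.items()})
E
```

```text
[ 0.16132226 -0.62962808  0.19973042] [[0.969, 0.248, -0.0], [0.248, -0.969, 0.0], [-0.0, -0.0, -1.0]] 1.0016312614418381 0.008
{'fx': 275.711, 'fy': 275.711, 'cx': 319.16, 'cy': 198.924, 'distortion': [0.007, 0.0, 0.0, 0.0, 0.0], 'mount': [[-0.001, 0.947, 0.323, 0.083], [1.0, 0.001, 0.0, 0.001], [0.0, 0.323, -0.947, -0.174], [0.0, 0.0, 0.0, 1.0]]}
```

Call:
apply_moves --deltas '[0.04,0.03,0,0,0.08,0.06,0,0,0.11,0.09,0.01,0,0.14,0.12,0.02,0,0.17,0.15,0.03,0,0.2,0.18,0.04,0,0.22,0.21,0.05,0,0.24,0.24,0.05,0,0.26,0.27,0.05,0,0.28,0.3,0.05,0,0.28,0.3,0.05,0,0.28,0.3,0.05,0,0.28,0.3,0.05,0]' --fingers 0.03

```text
t: 1.88
tool_pos: [0.441, -0.33, 0.2498]
ee_rot: [[0.969, 0.248, -0.0], [0.248, -0.969, -0.0], [-0.0, 0.0, -1.0]]
ft_force: [-0.1, -0.6, 0.8]
grip_width: 0.347
finger_force: 0.0
```

```bash
cat > b.py <<'E'
from h import *
import sys
n,things=sys.argv[1],sys.argv[2:]
p,T=pose('wrist');im,d=cams.capture('wrist')
for th in things:
    for r in finder.silhouettes(th,'wrist')[:3]:
        v,u=np.nonzero(r['region']&(d>0))
        if len(u)<5: continue
        P=at_depth(p,T,np.c_[u,v],d[v,u]);zt=np.percentile(P[:,2],90)
        Q=P[abs(P[:,2]-zt)<.004]
        c,ax=cv2.minEnclosingCircle(np.array(Q[:,:2]*1000,np.float32))
        print(th,round(r['score'],2),np.array(r['box']).round().tolist(),'med',np.median(P,0).round(4),'ztop',zt.round(4),'circ',np.round(c,1),round(ax,1))
cv2.imwrite(f'pics/{n}.png',im[:,:,::-1]);np.savez(n,im=im,d=d,T=T)
E
python3 b.py w1 shutter_button
```

```text
shutter_button 0.58 [312.0, 153.0, 324.0, 171.0] med [ 0.4443 -0.3267  0.0231] ztop 0.0242 circ [ 443.9 -327. ] 12.7
```

View pics/w1.png

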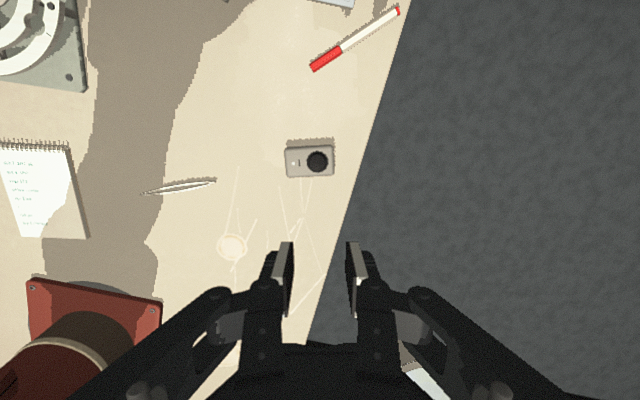

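Call:
apply_moves --deltas '[0.0,0.03,0,-6,0.005,0.06,0,-12,0.01,0.09,0,-18,0.01,0.12,0,-24,0.01,0.15,0,-30,0.01,0.18,0,-36,0.01,0.21,0,-42,0.01,0.24,-0.01,-48,0.01,0.27,-0.02,-54,0.01,0.3,-0.03,-60,0.01,0.33,-0.04,-66,0.01,0.36,-0.05,-69,0.01,0.38,-0.05,-69,0.01,0.38,-0.05,-69,0.01,0.38,-0.05,-69,0.01,0.38,-0.05,-69]'

```text
t: 3.32
tool_pos: [0.4512, 0.0466, 0.2001]
ee_rot: [[0.578, -0.816, 0.001], [-0.816, -0.578, -0.001], [0.001, -0.0, -1.0]]
ft_force: [0.5, 0.5, -0.3]
grip_width: 0.351
finger_force: 0.0
```

```bash
python3 b.py w2 plunger_button small_dish_center large_dish_center
```

```text
plunger_button 0.88 [258.0, 198.0, 290.0, 230.0] med [0.4717 0.1131 0.0606] ztop 0.0624 circ [471.1 113.2] 19.7
small_dish_center 0.59 [178.0, 97.0, 212.0, 134.0] med [0.6051 0.0666 0.0535] ztop 0.0617 circ [603.4  65.6] 19.1
large_dish_center 0.73 [129.0, 190.0, 184.0, 237.0] med [0.5909 0.1909 0.0564] ztop 0.0674 circ [590.1 189.6] 30.5
large_dish_center 0.65 [2.0, 75.0, 329.0, 262.0] med [0.6017 0.113  0.051 ] ztop 0.2012 circ [628.3 130.5] 29.0
```

View pics/w2.png

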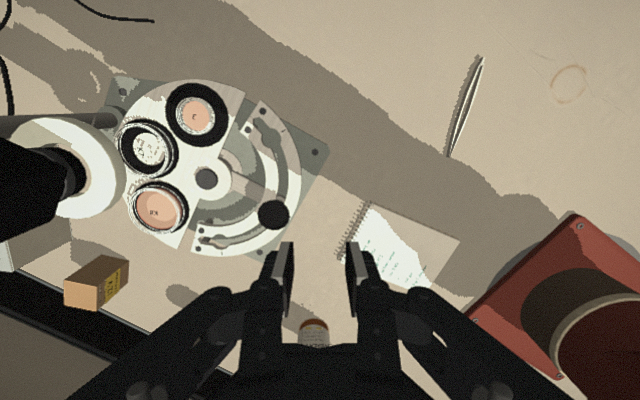

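```bash
python3 - <<'E'
from h import *
f=np.load('w2.npz');d=f['d'];p=cams.camera_params('wrist');M=np.array(p['mount'])
v,u=np.nonzero(d>0);P=at_depth(p,M,np.c_[u,v],d[v,u])
m=(abs(P[:,0])<.03)&(abs(P[:,1])<.06)&(P[:,2]>-.04)&(P[:,2]<.02);P=P[m]
for a in np.arange(-.04,.02,.004):
    q=P[(P[:,2]>=a)&(P[:,2]<a+.004)]
    for s in (-1,1):
        r=q[q[:,1]*s>0]
        if len(r): print(round(a,3),s,len(r),'y',(r[:,1].min()*1e3).round(1),(r[:,1].max()*1e3).round(1),'x',(r[:,0].min()*1e3).round(1),(r[:,0].max()*1e3).round(1))
E
```

```text
-0.04 -1 80 y -27.0 -14.0 x -8.6 12.1
-0.04 1 87 y 15.7 27.9 x -8.7 12.0
-0.036 -1 36 y -20.7 -14.1 x -9.1 11.6
-0.036 1 36 y 15.7 22.3 x -9.8 11.7
-0.032 -1 3 y -14.3 -14.1 x -4.6 -2.2
-0.032 1 3 y 15.9 15.9 x -4.9 -2.8
```

Call:
apply_moves --deltas '[0.001,0.02,-0.02,0,0.002,0.04,-0.04,0,0.003,0.055,-0.07,0,0.003,0.055,-0.1,0,0.003,0.055,-0.1,0,0.003,0.055,-0.1,0]'

```text
t: 4.02
tool_pos: [0.4212, 0.0859, 0.1169]
ee_rot: [[0.588, -0.808, 0.03], [-0.809, -0.588, 0.021], [0.001, -0.037, -0.999]]
ft_force: [-0.1, 0.2, 0.9]
grip_width: 0.35
finger_force: 0.0
```

```bash
python3 - <<'E'
from h import *
s=bot.read_state();print(s['tool_pos'],s['ft_force'])
p,T=pose('scene');im,d=cams.capture('scene');cv2.imwrite('pics/s2.png',cv2.resize(im[140:220,270:370,::-1],None,fx=7,fy=7,interpolation=0))
v,u=np.nonzero(d>0);P=at_depth(p,T,np.c_[u,v],d[v,u]);R=s['ee_rot'];L=(P-s['tool_pos'])@R
m=(abs(L[:,0])<.02)&(abs(L[:,1])<.06)&(L[:,2]>-.08)&(L[:,2]<.06);L=L[m]
for a in np.arange(-.06,.06,.004):
    q=L[(L[:,2]>=a)&(L[:,2]<a+.004)]*1e3
    if len(q): print(round(a,3),len(q),np.sort(q[:,1]).round().astype(int)[::max(1,len(q)//12)],q[:,0].min().round(),q[:,0].max().round())
E
```

```text
[0.4211571  0.08591277 0.11689094] [-0.09245337  0.22675956  0.91489935]
-0.06 16 [-27 -20 -18 -18 -16 -16 -16 -15  16  18  22  23  24  26  27  30] -14.0 14.0
-0.056 21 [-25 -20 -19 -16 -15 -15 -15 -15 -14 -14  19  19  21  22  24  25  27  27
  27  27  29] -5.0 16.0
-0.052 18 [-28 -23 -18 -16 -16 -15 -14 -14 -13 -12  19  21  22  23  28  29  29  30] -8.0 14.0
-0.048 15 [-24 -18 -18 -18 -16 -15  18  20  23  25  25  29  30  31  31] -12.0 14.0
-0.044 20 [-27 -25 -20 -18 -16 -15 -15 -15 -14 -12 -12  19  20  21  23  24  26  27
  27  29] -8.0 14.0
-0.04 14 [-19 -15 -15 -14 -14 -13 -13  17  20  24  24  27  28  28] -5.0 14.0
-0.036 13 [-20 -18 -17 -16 -16 -15 -13  16  20  21  22  23  26] -10.0 13.0
-0.032 3 [-14 -14  23] -8.0 3.0
0.052 4 [-51 -48 -41 -35] -9.0 15.0
0.056 22 [-60 -58 -58 -56 -55 -55 -52 -50 -49 -48 -46 -44 -42 -41 -41 -41 -39 -38
 -37 -36 -36 -35] -9.0 18.0
```

View pics/s2.png

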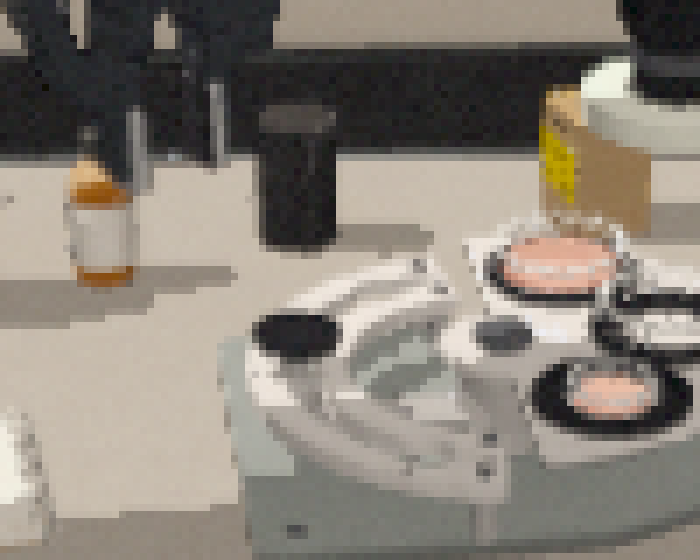

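```bash
python3 - <<'E'
from h import *
s=bot.read_state();print(np.round(s['joints'],1),np.round(s['dq'],2),s['tool_pos'],s['t'])
print([a for a in dir(bot) if a[0]!='_'])
print(np.round(s['effort'],1),np.round(s['moment'],2))
E
```

```text
[  63.1   -5.6  -74.4  117.8   -7.1   61.9 -152.1] [ 1.05 -0.12 -1.11 -2.33 -0.29  0.62 -0.11] [0.42229751 0.08634068 0.11802863] 4.0667
['IKError', 'read_state', 'tips_ahead']
[ -0.2  -6.5   3.4 -35.5  -0.   -0.3   0. ] [-0.05 -0.03 -0.03]
```

Call:
apply_moves --deltas '[0,-0.01,0.03,3,0,-0.02,0.06,10,0,-0.03,0.09,17,0,-0.04,0.1,24,0,-0.05,0.1,31,0,-0.05,0.1,38,0,-0.05,0.1,45,0,-0.05,0.1,52,0,-0.05,0.1,59,0,-0.05,0.1,66,0,-0.05,0.1,73,0,-0.05,0.1,80,0,-0.05,0.1,87,0,-0.05,0.1,94,0,-0.05,0.1,101,0,-0.05,0.1,108,0,-0.05,0.1,115,0,-0.05,0.1,122,0,-0.05,0.1,129,0,-0.05,0.1,136]'

```text
t: 5.73
tool_pos: [0.4234, 0.0363, 0.2192]
ee_rot: [[0.133, 0.99, -0.036], [0.991, -0.133, 0.007], [0.002, -0.036, -0.999]]
ft_force: [-0.2, 0.2, 0.4]
grip_width: 0.355
finger_force: 0.0
```

Call:
apply_moves --deltas '[0,0,0,7,0,0,0,14,0,0,0,21,0,0,0,28,0,0,0,35,0,0,0,42,0,0,0,44,0,0,0,44,0,0,0,44,0,0,0,44]'

```text
t: 6.57
tool_pos: [0.4227, 0.0365, 0.2183]
ee_rot: [[-0.587, 0.809, -0.031], [0.81, 0.586, -0.021], [0.001, -0.037, -0.999]]
ft_force: [0.5, -0.6, 0.2]
grip_width: 0.346
finger_force: 0.0
```

```bash
python3 - <<'E'
from h import *
s=bot.read_state();print(np.round(s['joints'],1),s['tool_pos'],np.array(s['ee_rot']).round(3).tolist())
E
```

```text
[ 38.9  -6.1 -46.2 108.1  -3.5  78.   29.6] [0.42269173 0.03649682 0.21828848] [[-0.587, 0.809, -0.031], [0.81, 0.586, -0.021], [0.001, -0.037, -0.999]]
```

Call:
apply_moves --deltas '[0.01,0.02,-0.02,0,0.02,0.04,-0.04,0,0.0314,0.0644,-0.06,0,0.0314,0.0644,-0.09,0,0.0314,0.0644,-0.12,0,0.0314,0.0644,-0.143,0,0.0314,0.0644,-0.143,0,0.0314,0.0644,-0.143,0]'

```text
t: 7.23
tool_pos: [0.4531, 0.1009, 0.0745]
ee_rot: [[-0.588, 0.808, -0.034], [0.809, 0.587, -0.02], [0.003, -0.039, -0.999]]
ft_force: [-0.1, 0.6, 0.4]
grip_width: 0.354
finger_force: 0.0
```

```bash
python3 b.py w3 plunger_button; python3 - <<'E'
from h import *
s=bot.read_state();print(np.round(s['joints'],1),s['tool_pos'])
f=np.load('w3.npz');d=f['d'];p=cams.camera_params('wrist');M=np.array(p['mount'])
v,u=np.nonzero(d>0);P=at_depth(p,M,np.c_[u,v],d[v,u])
m=(abs(P[:,0])<.03)&(abs(P[:,1])<.035)&(P[:,2]>-.06)&(P[:,2]<.06);P=P[m]
for a in np.arange(-.05,.03,.004):
    q=P[(P[:,2]>=a)&(P[:,2]<a+.004)]*1e3
    if len(q): print(round(a,3),len(q),[round(float(x)) for y in (-1,1) for w in [q[q[:,1]*y>0,1]] if len(w) for x in (w.min(),w.max())],q[:,0].min().round(),q[:,0].max().round())
E
```

```text
plunger_button 0.92 [328.0, 197.0, 380.0, 250.0] med [0.4704 0.116  0.0606] ztop 0.0625 circ [470.8 114.8] 20.0
[ 30.6  11.1 -52.8 113.6  10.5  62.1   9.1] [0.45468247 0.1011641  0.07625625]
-0.05 256 [-29, -15, 14, 28] -11.0 12.0
-0.046 236 [-29, -15, 14, 28] -10.0 12.0
-0.042 207 [-28, -15, 14, 27] -11.0 12.0
-0.038 113 [-22, -15, 14, 23] -9.0 12.0
-0.034 33 [-19, -16, 14, 15] -11.0 10.0
0.006 4 [18, 35] -13.0 18.0
0.01 1473 [4, 35] -18.0 21.0
0.014 242 [7, 34] -16.0 20.0
0.026 1 [28, 28] 24.0 24.0
```

View pics/w3.png

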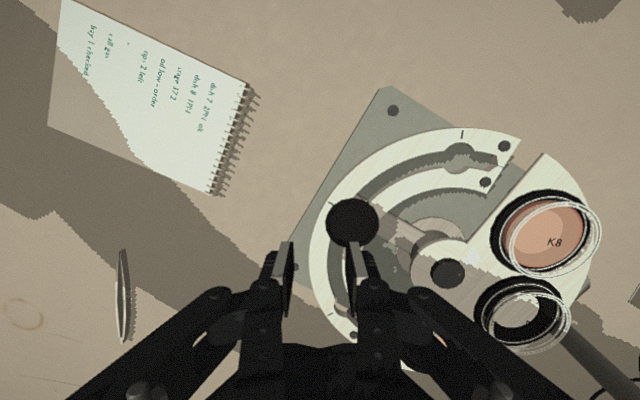

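Call:
apply_moves --deltas '[0,0,-0.012,0,0,0,-0.024,0,0,0,-0.032,0,0,0,-0.038,0,0,0,-0.04,0,0,0,-0.04,0]'

```text
t: 7.83
tool_pos: [0.453, 0.1009, 0.034]
ee_rot: [[-0.589, 0.808, -0.033], [0.808, 0.588, -0.021], [0.002, -0.039, -0.999]]
ft_force: [-0.6, 0.1, 0.6]
grip_width: 0.35
finger_force: 0.0
```

Call:
apply_moves --deltas '[0,0,-0.003,0,0,0,-0.006,0,0,0,-0.009,0,0,0,-0.009,0,0,0,-0.009,0]'

```text
t: 8.25
tool_pos: [0.4539, 0.101, 0.0259]
ee_rot: [[-0.588, 0.808, -0.031], [0.809, 0.588, -0.021], [0.001, -0.037, -0.999]]
ft_force: [0.7, -0.1, 2.8]
grip_width: 0.352
finger_force: 1.6
```

Call:
apply_moves --deltas '[0,0,-0.002,0,0,0,-0.004,0,0,0,-0.006,0,0,0,-0.008,0,0,0,-0.008,0]'

```text
t: 8.67
tool_pos: [0.4544, 0.1015, 0.0192]
ee_rot: [[-0.588, 0.808, -0.03], [0.809, 0.588, -0.021], [0.0, -0.037, -0.999]]
ft_force: [-8.0, -1.7, 27.4]
grip_width: 0.35
finger_force: 14.0
```

Call:
apply_moves --deltas '[0,0,0.001,0,0,0,0.001,0,0.0006,-0.0047,0.001,0,0.0015,-0.0093,0.001,0,0.0026,-0.0139,0.001,0,0.0039,-0.0184,0.001,0,0.0039,-0.0184,0.001,0]'

```text
t: 9.25
tool_pos: [0.459, 0.0821, 0.0196]
ee_rot: [[-0.588, 0.809, -0.029], [0.809, 0.587, -0.021], [0.0, -0.036, -0.999]]
ft_force: [0.5, 0.1, 12.6]
grip_width: 0.35
finger_force: 6.5
```

```bash
python3 b.py w4 plunger_button small_dish_center
```

```text
plunger_button 0.89 [323.0, 216.0, 390.0, 280.0] med [0.4703 0.1022 0.0507] ztop 0.0525 circ [474.8  96.8] 20.0
```

Call:
apply_moves --deltas '[0.0016,-0.0045,0,0,0.0034,-0.0088,0,0,0.0054,-0.0131,0,0,0.0077,-0.0172,0,0,0.0101,-0.0212,0,0,0.0128,-0.0251,0,0,0.0157,-0.0288,0,0,0.0187,-0.0324,0,0,0.022,-0.0358,0,0,0.0254,-0.0391,0,0,0.029,-0.0421,0,0,0.0327,-0.045,0,0,0.0366,-0.0477,0,0,0.0406,-0.0501,0,0,0.0447,-0.0524,0,0,0.049,-0.0544,0,0,0.049,-0.0544,0,0,0.049,-0.0544,0,0]'

```text
t: 10.9
tool_pos: [0.5079, 0.0282, 0.0195]
ee_rot: [[-0.588, 0.808, -0.029], [0.809, 0.588, -0.021], [0.0, -0.036, -0.999]]
ft_force: [0.5, -0.6, 11.8]
grip_width: 0.353
finger_force: 6.3
```

```bash
python3 b.py w5 plunger_button small_dish_center large_dish_center
```

```text
plunger_button 0.82 [318.0, 214.0, 384.0, 275.0] med [0.5152 0.0489 0.0506] ztop 0.0524 circ [519.4  44.7] 20.0
small_dish_center 0.7 [573.0, 221.0, 637.0, 291.0] med [0.6324 0.1253 0.0535] ztop 0.0615 circ [632.3 128. ] 20.5
large_dish_center 0.71 [492.0, 1.0, 637.0, 91.0] med [0.529  0.1767 0.0565] ztop 0.0676 circ [523.7 175.5] 28.9
large_dish_center 0.5 [30.0, 175.0, 59.0, 312.0] med [ 0.3431 -0.1169  0.0053] ztop 0.0079 circ [ 344.8 -123. ] 61.6
```

View pics/w5.png

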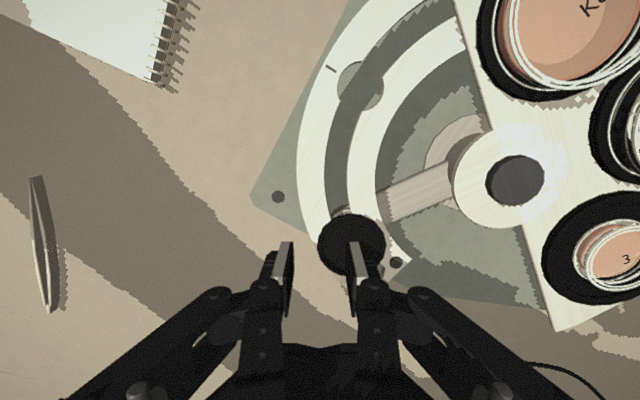

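Call:
apply_moves --deltas '[0.002,-0.001,0,0,0.004,-0.0018,0,0,0.0052,-0.0024,0,0,0.0052,-0.0024,0,0,0.0052,-0.0024,0.002,0,0.0052,-0.0024,0.004,0,0.0052,-0.0024,0.006,0,0.0052,-0.0024,0.006,0]'

```text
t: 11.77
tool_pos: [0.5119, 0.0262, 0.025]
ee_rot: [[-0.589, 0.808, -0.031], [0.808, 0.588, -0.021], [0.002, -0.037, -0.999]]
ft_force: [1.7, 3.0, 3.9]
grip_width: 0.353
finger_force: 1.8
```

```bash
python3 b.py w6 plunger_button small_dish_center
```

```text
plunger_button 0.76 [315.0, 210.0, 384.0, 278.0] med [0.5191 0.0468 0.0558] ztop 0.0576 circ [523.2  42.7] 20.1
small_dish_center 0.76 [567.0, 203.0, 640.0, 274.0] med [0.6335 0.13   0.0536] ztop 0.0616 circ [631.9 130.3] 20.3
small_dish_center 0.55 [249.0, 0.0, 638.0, 316.0] med [0.5406 0.1143 0.0416] ztop 0.0555 circ [567.1 110. ] 99.9
```

Call:
apply_moves --deltas '[0,0,0.003,0,0,0,0.006,0,0,0,0.01,0,0,0,0.03,0,0,0,0.06,0,0,0,0.09,0,0,0,0.1,0,0,0,0.1,0]'

```text
t: 12.58
tool_pos: [0.513, 0.0255, 0.1273]
ee_rot: [[-0.588, 0.808, -0.028], [0.809, 0.587, -0.022], [-0.002, -0.035, -0.999]]
ft_force: [0.9, 0.0, -0.6]
grip_width: 0.352
finger_force: 0.0
```

```bash
python3 b.py w7 plunger_button small_dish_center; python3 - <<'E'
from h import *
p,T=pose('scene');im,d=cams.capture('scene')
for t in ['plunger_button','small_dish_center']:
    for r in finder.silhouettes(t,'scene')[:2]:
        v,u=np.nonzero(r['region']&(d>0))
        if len(u): P=at_depth(p,T,np.c_[u,v],d[v,u]);print(t,r['score'],np.median(P,0).round(4),P.max(0).round(4))
print(np.round(bot.read_state()['joints'],1))
E
```

```text
plunger_button 0.81 [325.0, 170.0, 366.0, 213.0] med [0.5235 0.043  0.0606] ztop 0.0624 circ [523.6  42.9] 19.9
small_dish_center 0.65 [475.0, 162.0, 526.0, 204.0] med [0.6326 0.1327 0.0535] ztop 0.0616 circ [631.6 131.6] 19.5
small_dish_center 0.72 [0.3763 0.2926 0.0386] [0.3902 0.4407 0.0774]
small_dish_center 0.16 [0.5721 0.1288 0.0504] [0.684  0.251  0.0713]
[ 35.9  13.5 -49.8 104.9  11.8  68.9  18.3]
```

View pics/w7.png

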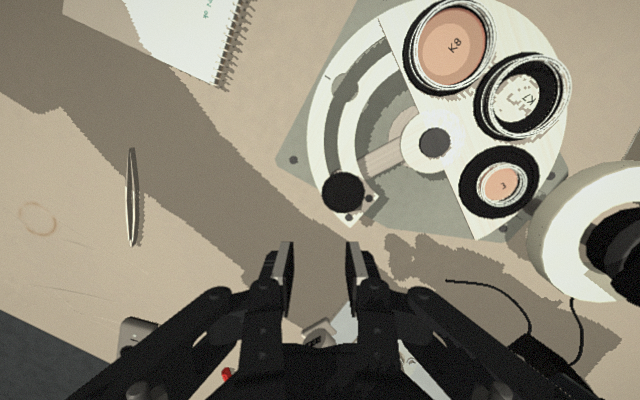

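Call:
apply_moves --deltas '[-0.015,-0.03,0.02,0,-0.03,-0.06,0.03,0,-0.04,-0.09,0.03,0,-0.05,-0.12,0.03,0,-0.06,-0.15,0.03,0,-0.065,-0.18,0.03,0,-0.07,-0.21,0.03,0,-0.075,-0.24,0.03,0,-0.08,-0.27,0.02,0,-0.086,-0.3,0.01,0,-0.086,-0.33,-0.01,0,-0.086,-0.355,-0.03,0,-0.086,-0.365,-0.05,0,-0.086,-0.365,-0.05,0,-0.086,-0.365,-0.05,0,-0.086,-0.365,-0.05,0]'

```text
t: 14.22
tool_pos: [0.4263, -0.338, 0.0751]
ee_rot: [[-0.59, 0.807, -0.031], [0.808, 0.589, -0.02], [0.002, -0.037, -0.999]]
ft_force: [-0.9, 1.7, 0.4]
grip_width: 0.353
finger_force: 0.0
```

```bash
python3 b.py w8 shutter_button; python3 - <<'E'
from h import *
print(np.round(bot.read_state()['joints'],1))
E
```

```text
shutter_button 0.79 [332.0, 193.0, 361.0, 217.0] med [ 0.4422 -0.3254  0.0232] ztop 0.024 circ [ 442.7 -326.2] 12.9
[ 61.5  16.4 -33.6 105.2  12.4  62.5  59.2]
```

View pics/w8.png

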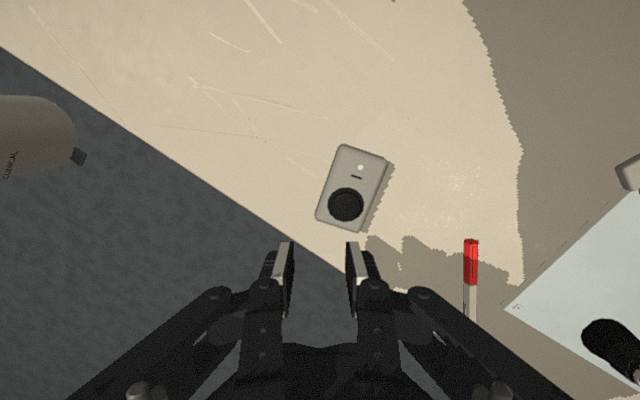

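Call:
apply_moves --deltas '[0,0,-0.02,0,0,0,-0.04,0,0,0,-0.06,0,0,0,-0.072,0,0,0,-0.078,0,0,0,-0.078,0,0,0,-0.078,0]'

```text
t: 14.9
tool_pos: [0.4262, -0.3393, -0.0025]
ee_rot: [[-0.589, 0.808, -0.031], [0.808, 0.588, -0.022], [0.001, -0.038, -0.999]]
ft_force: [0.6, -0.7, -0.2]
grip_width: 0.35
finger_force: 0.0
```

Call:
apply_moves --deltas '[0,0,-0.002,0,0,0,-0.004,0,0,0,-0.006,0,0,0,-0.008,0,0,0,-0.009,0,0,0,-0.009,0]'

```text
t: 15.4
tool_pos: [0.4264, -0.3398, -0.0113]
ee_rot: [[-0.588, 0.808, -0.03], [0.809, 0.588, -0.022], [-0.0, -0.038, -0.999]]
ft_force: [-0.8, 0.7, 9.5]
grip_width: 0.351
finger_force: 4.9
```

Call:
apply_moves --deltas '[0,0,-0.0005,0,0,0,-0.001,0,0,0,-0.001,0]'

```text
t: 15.65
tool_pos: [0.4265, -0.3399, -0.0116]
ee_rot: [[-0.588, 0.808, -0.03], [0.809, 0.588, -0.023], [-0.0, -0.038, -0.999]]
ft_force: [-4.8, 2.3, 19.9]
grip_width: 0.351
finger_force: 9.6
```

```bash
python3 b.py w9 shutter_button
```

```text
shutter_button 0.66 [340.0, 233.0, 376.0, 267.0] med [ 0.4381 -0.3213  0.019 ] ztop 0.0197 circ [ 442.7 -326.2] 12.4
```

Button top went from 24 to 19.7 mm, so it is fully down on its stop. Releasing.

Call:
apply_moves --deltas '[0,0,0.003,0,0,0,0.008,0,0,0,0.02,0,0,0,0.05,0,0,0,0.08,0,0,0,0.1,0,0,0,0.1,0,0,0,0.1,0]'

```text
t: 16.42
tool_pos: [0.4261, -0.3397, 0.0882]
ee_rot: [[-0.588, 0.808, -0.03], [0.809, 0.588, -0.023], [-0.001, -0.038, -0.999]]
ft_force: [0.3, -0.2, -0.7]
grip_width: 0.351
finger_force: 0.0
```

```bash
python3 b.py w10 shutter_button; python3 - <<'E'
from h import *
p,T=pose('top');im,d=cams.capture('top')
for t in ['plunger_button','small_dish_center']:
    for r in finder.silhouettes(t,'top')[:2]:
        v,u=np.nonzero(r['region']&(d>0))
        if len(u): print(t,round(r['score'],2),np.median(at_depth(p,T,np.c_[u,v],d[v,u]),0).round(3))
print(bot.read_state()['ft_force'])
E
```

```text
shutter_button 0.86 [335.0, 187.0, 361.0, 212.0] med [ 0.4423 -0.3253  0.0231] ztop 0.0239 circ [ 442.9 -325.9] 12.8
plunger_button 0.54 [0.524 0.046 0.062]
[-0.21939967 -0.54862613 -0.68613118]
```

```bash
python3 -c "
from cell import ticket;print(ticket.sign_off())"
```

```text
the job is handed in; nothing more can be done
None
```

The job is handed in, with no verdict returned: the small dish is locked under the camera with the plunger up, and the shutter was pressed fully down and has sprung back, all within about 16.5 s.

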